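Count along the tin rack and push the stray tin into the third bay

TASK

Put the stray spice tin away in its own place: the third bay of the wire rack, counted from the end where the pepper mill stands (filled and empty bays all count). First count the bays off with a fingertip on the wooden rail along the back of the rack, touching the rail behind the first, then the second, then the third bay; then push the tin upright along the worktop, without lifting it, fully home against the back of that bay. Leave everything else standing where it is, and take the hand clear.

Things in the scene. Friction and masses are not known exactly. Their poses are not given: they have to be found in the camera images.
- rack: Steel-wire tin rack fixed to the worktop, 344 mm long: six bays side by side, open in front, with no floor (tins slide in on the worktop). Origin on the worktop under the middle of its length; x points from the open front (robot's side) to the back, y along its length to the robot's left, z up. Bay centres at y = +135, +81, +27, -27, -81, -135 mm (bays 1 to 6). Bays 3, 4 and 6 start empty.
- divider_front (a point): Foremost point of the middle one of the rack's seven wire dividers (between bays 3 and 4), 30 mm above the worktop, 17.5 mm in front of the rack's origin; axes as the rack. The dividers are alike: 5 mm round wire, 62.5 mm high, every 54 mm along the rack, from 17.5 mm in front of the origin to the back; each bay is 49 mm clear.
- back_stop (a point): Front of the upper of two cross wires (22 and 50 mm above the worktop) that close the backs of all bays, at the middle of the rack, 29 mm behind the rack's origin; axes as the rack. A tin fully home touches them: its centre is then at about x = +1 mm in the rack's frame, and its face sticks out about 9 mm in front of the dividers.
- tin: The stray tin: plain metal spice tin with a lid, the only tin outside the rack, loose, upright on the worktop 90 to 105 mm in front of the rack's origin, up to 70 mm to either side, turned up to 0.35 rad from the rack. 56 mm deep (its x), 36 mm wide (its y), 84 mm high, 0.13 to 0.25 kg, slides at under 4 N; a narrow 36 mm face looks to the robot. Origin at the centre of its underside.
- mill: Pepper mill of dark turned wood, 54 mm across, 135 mm high, loose, standing just beyond one end of the rack (either one): the bays are counted from that end. If its y in the rack's frame is positive the third bay is bay 3, if negative it is bay 4. Origin at the centre of its underside.
- crock: White ceramic crock with cooking utensils, 96 mm across, 225 mm high with the utensils, loose, standing beyond the other end of the rack; leave alone. Origin under its centre.
- rack_tin_a: Tin of the same kind standing home in bay 1, 2 or 5 of the rack; leave alone. Origin under its centre.
- rack_tin_b: Tin of the same kind standing home in bay 1, 2 or 5 of the rack; leave alone. Origin under its centre.
- rack_jar: Round brown glass jar with a metal cap, 38 mm across, 82 mm high, standing in bay 1, 2 or 5; leave alone. Origin under its centre.
- mug: Blue mug, 74 mm across, 88 mm high, handle on its own +y side, standing to one side of the stray tin; leave alone. Origin under its centre.
- pill_bottle: Small white bottle, 48 mm across, 85 mm high, standing to the other side of the stray tin; leave alone. Origin under its centre.
- tub: White tub with a green lid, 100 mm across, 90 mm high, on the worktop to the robot's left; leave alone. Origin under its centre.
- rail_1: The stretch of the wooden rail behind bay 1, 54 mm long, 16 mm wide, rigid; the rail is one straight level bar along the back of the rack, its top 92 mm above the worktop, 8 mm higher than the tins. Origin at the centre of the stretch's top face, 36 mm behind the rack's origin; axes as the rack.
- rail_2: The stretch of the wooden rail behind bay 2, 54 mm long, 16 mm wide, rigid; the rail is one straight level bar along the back of the rack, its top 92 mm above the worktop, 8 mm higher than the tins. Origin at the centre of the stretch's top face, 36 mm behind the rack's origin; axes as the rack.
- rail_3: The stretch of the wooden rail behind bay 3, 54 mm long, 16 mm wide, rigid; the rail is one straight level bar along the back of the rack, its top 92 mm above the worktop, 8 mm higher than the tins. Origin at the centre of the stretch's top face, 36 mm behind the rack's origin; axes as the rack.
- rail_4: The stretch of the wooden rail behind bay 4, 54 mm long, 16 mm wide, rigid; the rail is one straight level bar along the back of the rack, its top 92 mm above the worktop, 8 mm higher than the tins. Origin at the centre of the stretch's top face, 36 mm behind the rack's origin; axes as the rack.
- rail_5: The stretch of the wooden rail behind bay 5, 54 mm long, 16 mm wide, rigid; the rail is one straight level bar along the back of the rack, its top 92 mm above the worktop, 8 mm higher than the tins. Origin at the centre of the stretch's top face, 36 mm behind the rack's origin; axes as the rack.
- rail_6: The stretch of the wooden rail behind bay 6, 54 mm long, 16 mm wide, rigid; the rail is one straight level bar along the back of the rack, its top 92 mm above the worktop, 8 mm higher than the tins. Origin at the centre of the stretch's top face, 36 mm behind the rack's origin; axes as the rack.
Not all that is in view belongs to the job. Several things have the shape of the mill; the one meant has the colours described above.

How it is judged:
By the outcome, as a careful person would: the job done as asked, in the order asked, and still so for the second after the job is handed in, with the robot touching nothing.
It also fails if it takes over 72 s, if anything falls off the work surface, if the arm or the gripper's body presses on something with over 40 N, if the wrist force passes 120 N, or if a joint passes its speed limit or range.

ROBOT

A 6-joint arm with a two-finger parallel gripper is mounted at the origin on the work surface. World frame = base frame: x ahead of the robot, y to its left, z up, the work surface at z = 0. Lengths are in m, angles in rad, forces in N, time in s.
With the tool pointing down it reaches from about 0.35 to 0.975 m from the base axis. Payload 17.4 kg.
Tool frame: the origin (TCP) lies at the very end of the fingers, on their centre line; the grasp point (between the pads) lies 19 mm behind it; z points along the fingers, y is the line along which they close (so a half turn about z gives the same grasp; the last joint's range is limited). The gripper opens to 85 mm and grips with 20 to 120 N. Pads are 22 mm wide; open, the fingers measure 114 mm over their backs; the gripper's body (76 mm by 85 mm) begins 54 mm behind the grasp point. The pads swing forward as they close: fully open they stand 13 mm farther back than shut.
Start: joints at [1.135, 0.116, 1.442, -0, 1.584, -0.038], TCP at [0.261, 0.622, 0.231] pointing down, gripper open.
Joint ranges: [-2.83, 2.83], [-0.83, 2.19], [0.07, 2.5], [-1.14, 4.28], [0.01, 3], [-2.97, 2.97]. Speed limits (rad/s): [1.89, 1.89, 2.22, 3.14, 3.14, 3.14].

INTERFACE

Orientations are given as a unit quaternion [w, x, y, z].
In Python, from station import status, snapshot, get_calibration, ticket gives the robot as it stands.
- The arm moves only by the tool jog_arm, never from a script. Its argument "deltas" is a list of rows, each a list of 7 numbers: the shift along the tool's x, y, z in cm, then the turn, a rotation vector about the tool's x, y, z in degrees, then the closure in counts, from 0 (fully open) to 255 (shut). In form: [[x, y, z, wx, wy, wz, claw], ...]. A call has 1 to 5 rows; each row shifts and turns the commanded pose from where the row before left it, along the tool's axes as they then stand; what a row does not reach is not made up. A row lasts 1/12 s, in which the tool goes at most 41.7 mm and 7.16 degrees, less where a joint would pass 70% of its speed; a pose out of reach is approached as far as the arm can. A call with a gripper value outside its range is refused whole. The fingers move at their own pace and stop on an object; the grip force is fixed at half the most. Time passes only in rows, so rows that do not move let the fingers close. It gives the time, the measured TCP pose, the force, the opening and the grip force at its end, in the units of the state.
- status.state(): the state, without advancing time (a new reading comes with each control period).
- snapshot(name): name is "scene" or "top" or "wrist"; returns the picture (420x560x3 uint8, blue, green, red); there is no depth.
- get_calibration(name): a dict with "fx", "fy", "cx", "cy" (pixels), "position" and "attitude" of the camera in the world; the wrist camera has in their place "hand_eye" (4x4, takes a point from camera to tool coordinates, whose origin is the TCP and whose axes are the flange's). Camera axes: x right, y up, looking along -z (the intrinsics and any distortion apply to the point x, -y, -z); pixel columns grow to the right and rows downward; lengths in m; the calibration is good to about 2 mm. A picture is of the moment at which its call begins: read the wrist's pose just before it. get_calibration takes no time and is no camera call.
- ticket.close_job(): hands the job in; it is judged then, once.
The state is a dict: "time": time; "joint_pos": joint angles; "qd": joint speeds; "effort": joint torques, N m; "tcp_pos": TCP position; "eef_rot": TCP orientation; "force": force on the tool from outside, world axes, zero at the start; "wrist_torque": the same for the moment, N m; "grip_width": finger opening in m; "gripper_force": force on a finger pad.
Only numpy, scipy, OpenCV 4.12 (cv2) and the standard library are available. Lean on these libraries where they do the work, as an engineer would, in place of code of your own. Each camera call takes 0.05 s, during which the arm holds its last target. There are 200 camera calls.

## Working session

There is one attempt and no reset: what is moved stays moved. The work goes in short steps, Python scripts to look and compute and a tool call to move; the robot and the scene stay as the last step left them, time stands still between calls to the robot, and variables do not carry over. Pictures are saved under pics/ and viewed, at most 10 in all, crops included, and the job is handed in when it is done.

Besides the shell and the picture viewer there is one more tool, called after "Emit:" as a command line: name --pt "numbers of a row" for each row, then --argument value for the rest. jog_arm: Moves the arm, as the interface text tells. Its arguments: {"type":"object","properties":{"deltas":{"type":"array","items":{"type":"array","items":{"type":"number"}}}},"required":["deltas"]}

```bash
mkdir -p pics
python3 - <<'E'
from station import status, snapshot, get_calibration
import cv2
for n in("scene","top"):
    cv2.imwrite(f"pics/{n}0.png",snapshot(n)); print(n,get_calibration(n))
print(get_calibration("wrist"));print(status.state())
E
```

```text
scene {'fx': 534.242907278128, 'fy': 534.242907278128, 'cx': 266.42509552391203, 'cy': 214.57460976950642, 'position': array([ 1.20051003, -0.31432459,  1.28601316]), 'attitude': array([0.8549915 , 0.25242999, 0.13368188, 0.43289467])}
top {'fx': 533.974839595943, 'fy': 533.974839595943, 'cx': 281.9852689679565, 'cy': 206.39508818240077, 'position': array([0.31412191, 0.10950718, 1.2779424 ]), 'attitude': array([-0.69737543, -0.07941453,  0.05941356,  0.70981044])}
{'fx': 328.72862121541215, 'fy': 328.72862121541215, 'cx': 279.0797648286858, 'cy': 207.49823951972945, 'hand_eye': array([[-2.72047511e-04,  9.57565622e-01,  2.88215208e-01,
         7.29531733e-02],
       [ 9.99999962e-01,  2.45272388e-04,  1.29011560e-04,
         1.97103979e-04],
       [ 5.28458026e-05,  2.88215232e-01, -9.57565652e-01,
        -1.40768786e-01],
       [ 0.00000000e+00,  0.00000000e+00,  0.00000000e+00,
         1.00000000e+00]])}
{'time': 0.1, 'joint_pos': array([ 1.13521325e+00,  1.16434059e-01,  1.44220457e+00,  1.25460215e-05,
        1.58399108e+00, -3.78013046e-02]), 'qd': array([-0.00225789, -0.00124719, -0.00247883, -0.00093451,  0.00079827,
       -0.00047137]), 'effort': array([ 1.84194920e-03, -7.33660412e+01, -6.33789039e+01,  8.44283090e-05,
        5.28645018e-03,  5.42867076e-05]), 'tcp_pos': array([0.26141125, 0.62214047, 0.23063487]), 'eef_rot': array([-1.27686607e-04,  1.97582097e-01,  9.80286206e-01, -5.02600967e-04]), 'force': array([-0.65062729, -0.49921397, -0.66671684]), 'wrist_torque': array([0.0414683 , 0.00703827, 0.0122314 ]), 'gripper_force': 0.0, 'grip_width': 0.0852295156435443}
```

View pics/top0.png

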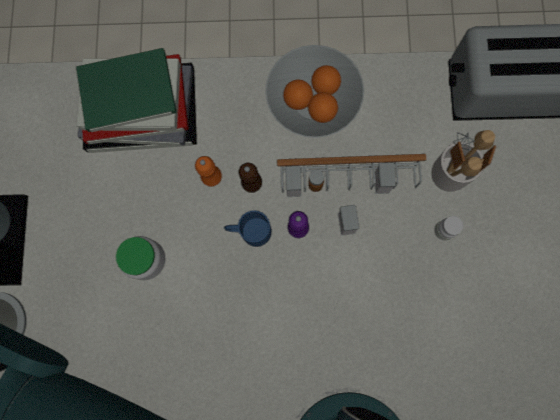

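View pics/scene0.png

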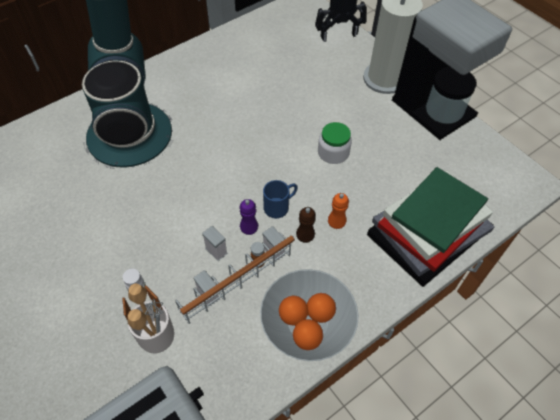

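The top view shows the dark mill at (250,177), at the rack's left (+y) end, so the target is bay 3. The rail runs from (277,162) to (425,157). The tin top is at about (348,213), the purple mill at (298,224), the mug at (255,228), the bottle at (452,228) and the crock at the right end.

```bash
cat > h.py <<'E'
import numpy as np, cv2
from station import status, snapshot, get_calibration
from scipy.spatial.transform import Rotation as R
def rot(q): return R.from_quat([q[1],q[2],q[3],q[0]]).as_matrix()
def cam(name):
    c=get_calibration(name)
    if name!="wrist": return c,np.array(c["position"]),rot(c["attitude"])
    s=status.state(); H=c["hand_eye"]; T=rot(s["eef_rot"])
    return c,T@H[:3,3]+s["tcp_pos"],T@H[:3,:3]
def ray(C,uv,z):
    c,p,M=C; uv=np.atleast_2d(uv).astype(float)
    d=np.c_[(uv[:,0]-c["cx"])/c["fx"],-(uv[:,1]-c["cy"])/c["fy"],-np.ones(len(uv))]@M.T
    return p+d*((z-p[2])/d[:,2])[:,None]
def proj(C,P):
    c,p,M=C; q=(np.atleast_2d(P)-p)@M
    return np.c_[c["cx"]-c["fx"]*q[:,0]/q[:,2],c["cy"]+c["fy"]*q[:,1]/q[:,2]]
E
python3 - <<'E'
from h import *
for n,box in(("top",(270,145,435,172)),("scene",(170,230,305,320))):
    im=cv2.imread(f"pics/{n}0.png"); C=cam(n)
    hsv=cv2.cvtColor(im,cv2.COLOR_BGR2HSV); m=cv2.inRange(hsv,(3,110,50),(20,255,255))
    k=np.zeros_like(m); k[box[1]:box[3],box[0]:box[2]]=255; m&=k
    if n=="scene":
        k,l,st,_=cv2.connectedComponentsWithStats(m); m=np.uint8(l==1+st[1:,4].argmax())*255
    v=np.argwhere(m)[:,::-1]; r=cv2.minAreaRect(v.astype(np.float32)); print(n,r)
    b=cv2.boxPoints(r); b=b[b[:,0].argsort()]; 
    W=ray(C,v,.092)[:,:2]; c,s,a=cv2.minAreaRect(W.astype(np.float32)); print(np.array(c).round(4),np.array(s).round(4),a)
C=cam("top")
for nm,uv,z in(("mill",(249,170),.13),("tin",(348,212),.084),("purple",(298,217),.13),("mug",(255,224),.088),("bottle",(453,224),.085),("crock",(462,165),.1)):
    print(nm,ray(C,uv,z)[0].round(3))
im=cv2.imread("pics/top0.png")[140:260,220:480]; cv2.imwrite("pics/crop.png",cv2.convertScaleAbs(cv2.resize(im,None,fx=3,fy=3,interpolation=2),alpha=1.5))
E
```

```text
top ((351.0390319824219, 159.55410766601562), (6.3660054206848145, 148.1576690673828), 87.87889862060547)
[ 0.6571 -0.0183] [0.0152 0.3395] 0.8722562789916992
scene ((235.095947265625, 271.90625), (12.02823257446289, 133.4049072265625), 56.154659271240234)
[ 0.6537 -0.0209] [0.0334 0.3393] 0.9405807852745056
mill [0.627 0.213 0.13 ]
tin [ 0.536 -0.008  0.084]
purple [0.519 0.106 0.13 ]
mug [0.512 0.203 0.088]
bottle [ 0.504 -0.241  0.085]
crock [ 0.636 -0.267  0.1  ]
```

View pics/crop.png

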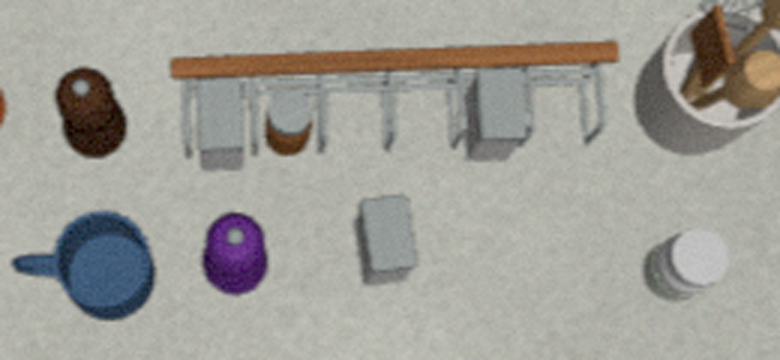

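The enlarged crop confirms it: the tin in bay 1, the jar in bay 2, bays 3 and 4 empty, a tin in bay 5. The stray tin sits in front of bays 3 and 4, turned slightly left. Next I'll square the tool and go above the area.

Emit:
jog_arm --pt "0 0 0 0 0 -5.7 255" --pt "0 0 0 0 0 -5.7 255" --pt "0 0 0 0 0 -5.7 255" --pt "0 0 0 0 0 -5.7 255" --pt "0 0 0 0 0 0 255"

```text
time: 0.52
tcp_pos: [0.2615, 0.6222, 0.2309]
eef_rot: [-0.0, -0.003, 1.0, -0.0]
force: [-0.0, 0.0, -0.8]
grip_width: 0.0253
gripper_force: 0.0
```

Emit:
jog_arm --pt "-2 -3.5 0 0 0 0 255" --pt "-2 -3.5 0 0 0 0 255" --pt "-2 -3.5 0 0 0 0 255" --pt "-2 -3.5 0 0 0 0 255" --pt "-2 -3.5 0 0 0 0 255"

```text
time: 0.93
tcp_pos: [0.3619, 0.4456, 0.2311]
eef_rot: [-0.0, 0.002, 1.0, -0.0]
force: [1.5, 1.0, -0.1]
grip_width: -0.0001
gripper_force: 0.0
```

Emit:
jog_arm --pt "-2 -3.5 0 0 0 0 255" --pt "-2 -3.5 0 0 0 0 255" --pt "-2 -3.5 0 0 0 0 255" --pt "-2 -3.5 0 0 0 0 255" --pt "-2 -3.5 0 0 0 0 255"

```text
time: 1.35
tcp_pos: [0.462, 0.2705, 0.2313]
eef_rot: [0.0, 0.002, 1.0, 0.0]
force: [1.8, 1.3, 0.5]
grip_width: 0.0001
gripper_force: 0.0
```

Emit:
jog_arm --pt "-2 -3.5 0 0 0 0 255" --pt "-2 -3.5 0 0 0 0 255" --pt "-2 -3.5 0 0 0 0 255" --pt "-2 -3.5 0 0 0 0 255" --pt "-2 -3.5 0 0 0 0 255"

```text
time: 1.77
tcp_pos: [0.5621, 0.0953, 0.2313]
eef_rot: [0.0, 0.002, 1.0, 0.0]
force: [0.7, -0.5, -0.8]
grip_width: -0.0002
gripper_force: 0.0
```

Emit:
jog_arm --pt "-1 -2 0 0 0 0 255" --pt "0 0 0 0 0 0 255" --pt "0 0 0 0 0 0 255"

```text
time: 2.02
tcp_pos: [0.5718, 0.0764, 0.2309]
eef_rot: [-0.0, 0.002, 1.0, 0.0]
force: [0.2, -0.1, 0.0]
grip_width: 0.0002
gripper_force: 0.0
```

Run:
```python
from h import *
s=status.state();print(s["time"],s["tcp_pos"],s["eef_rot"],s["force"],s["grip_width"])
C=cam("wrist"); im=snapshot("wrist"); cv2.imwrite("pics/w1.png",im)
hsv=cv2.cvtColor(im,cv2.COLOR_BGR2HSV); m=cv2.inRange(hsv,(3,110,50),(20,255,255))
k,l,st,ce=cv2.connectedComponentsWithStats(m)
for i in range(1,k):
    if st[i,4]>300: print(st[i],ce[i].round())
    if st[i,4]>300:
        v=np.argwhere(l==i)[:,::-1]; c,sz,a=cv2.minAreaRect(ray(C,v,.092)[:,:2].astype(np.float32)); print(np.round(c,4),np.round(sz,4),a)
```

```text
2.0167 [0.57176844 0.07636463 0.23086438] [-4.26687368e-04  2.46870918e-03  9.99996861e-01  2.49516906e-05] [ 0.21602893 -0.08674854  0.0308052 ] 0.00021842567929977128
[248 204  35  31 578] [267. 216.]
[0.5932 0.0642] [0.031  0.0277] 85.99092864990234
[ 378  205  182  100 7753] [476. 254.]
[0.6305 0.2583] [0.1942 0.0737] 79.697998046875
[311 269  48  19 812] [335. 278.]
[0.6533 0.1286] [0.0189 0.0446] 1.8162111043930054
[   3  271  245   22 4295] [126. 282.]
[ 0.6562 -0.0708] [0.019  0.2334] 0.875044584274292
```

View pics/w1.png

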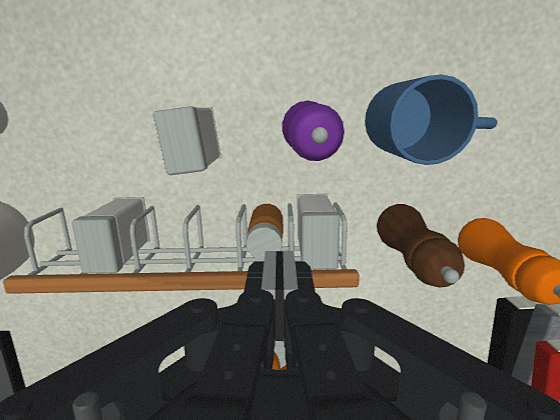

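The wrist view has the robot's side at the top. The rail runs from about (5,284) to (358,278), with the jar under the fingers at (264,225). The stray tin's top face corners are about (154,111), (190,107), (206,167) and (168,174), and the purple mill is at (313,130).

Run:
```python
from h import *
C=cam("wrist"); P=ray(C,[(154,111),(190,107),(206,167),(168,174)],.084)[:,:2]
print(P.round(4),P.mean(0).round(4)); c,s,a=cv2.minAreaRect(P.astype(np.float32));print(c,s,a)
for uv,z in(((320,135),.13),((450,275),.13)): print(ray(C,uv,z).round(3))
C=cam("top")
P=ray(C,np.array([(360,199),(408,194),(415,267),(370,272)])/3+[220,140],.084)[:,:2]; c,s,a=cv2.minAreaRect(P.astype(np.float32));print(c,s,a)
```

```text
[[ 0.5001 -0.0275]
 [ 0.4969  0.003 ]
 [ 0.5476  0.013 ]
 [ 0.5537 -0.0212]] [ 0.5246 -0.0082]
(0.5240981578826904, -0.008875811472535133) (0.05392158403992653, 0.03467194736003876) 10.196099281311035
[[0.517 0.107 0.13 ]]
[[0.629 0.217 0.13 ]]
(0.5232852697372437, -0.010831868276000023) (0.056276194751262665, 0.036523327231407166) 4.885261058807373
```

Emit:
jog_arm --pt "-3 1.5 0 0 0 0 255" --pt "-3 1.5 2 0 0 0 255" --pt "-2.2 1 2 0 0 0 255" --pt "0 0 3 0 0 0 255" --pt "0 0 3 0 0 0 255"

```text
time: 2.48
tcp_pos: [0.6539, 0.1196, 0.1302]
eef_rot: [0.0, -0.0, 1.0, 0.0]
force: [-0.0, -0.4, -0.3]
grip_width: 0.0002
gripper_force: 0.0
```

Emit:
jog_arm --pt "0 0 2 0 0 0 255" --pt "0 0 0.6 0 0 0 255" --pt "0 0 0 0 0 0 255"

```text
time: 2.73
tcp_pos: [0.6525, 0.1184, 0.1039]
eef_rot: [-0.001, -0.0, 1.0, -0.0]
force: [-0.1, 0.5, 0.4]
grip_width: 0.0004
gripper_force: 0.0
```

Emit:
jog_arm --pt "-0.2 0 0.4 0 0 0 255" --pt "0 0 0.3 0 0 0 255" --pt "0 0 0.2 0 0 0 255" --pt "0 0 0.1 0 0 0 255" --pt "0 0 0 0 0 0 255"

```text
time: 3.15
tcp_pos: [0.6557, 0.1173, 0.0957]
eef_rot: [0.0, 0.0, 1.0, 0.0]
force: [0.1, -0.1, -0.1]
grip_width: 0.0002
gripper_force: 0.0
```

Emit:
jog_arm --pt "0 0 0.1 0 0 0 255" --pt "0 0 0.1 0 0 0 255" --pt "0 0 0 0 0 0 255"

```text
time: 3.4
tcp_pos: [0.6555, 0.1173, 0.0932]
eef_rot: [-0.0, -0.0, 1.0, -0.0]
force: [0.9, 0.7, -0.7]
grip_width: -0.0001
gripper_force: 0.0
```

Emit:
jog_arm --pt "0 0 0.1 0 0 0 255" --pt "0 0 0.1 0 0 0 255" --pt "0 0 0 0 0 0 255"

```text
time: 3.65
tcp_pos: [0.6557, 0.1174, 0.0921]
eef_rot: [0.0, -0.0, 1.0, 0.0]
force: [-2.9, -1.4, 6.8]
grip_width: -0.0
gripper_force: 3.6
```

First bay's stretch touched (6.8 N). On to the second.

Emit:
jog_arm --pt "0 0 -1 0 0 0 255" --pt "0 0 -1.5 0 0 0 255" --pt "0 -2.7 0 0 0 0 255" --pt "-0.1 -2.7 0 0 0 0 255" --pt "0 0 0 0 0 0 255"

```text
time: 4.07
tcp_pos: [0.6571, 0.06, 0.1182]
eef_rot: [0.001, 0.001, 1.0, -0.001]
force: [0.6, -0.0, -0.5]
grip_width: 0.0003
gripper_force: 0.0
```

Emit:
jog_arm --pt "0 0 1 0 0 0 255" --pt "0 0 1 0 0 0 255" --pt "0 0 0.2 0 0 0 255" --pt "0 0 0.2 0 0 0 255" --pt "0 0 0 0 0 0 255"

```text
time: 4.48
tcp_pos: [0.6563, 0.0641, 0.0921]
eef_rot: [-0.0, -0.001, 1.0, -0.0]
force: [1.0, -0.5, -1.1]
grip_width: -0.0004
gripper_force: 0.0
```

Emit:
jog_arm --pt "0 0 0.1 0 0 0 255" --pt "0 0 0 0 0 0 255"

```text
time: 4.65
tcp_pos: [0.6564, 0.0641, 0.092]
eef_rot: [-0.0, -0.0, 1.0, 0.0]
force: [-6.8, -0.4, 11.9]
grip_width: 0.0
gripper_force: 5.6
```

Second touched. Third next.

Emit:
jog_arm --pt "0 0 -1 0 0 0 255" --pt "0 0 -1.5 0 0 0 255" --pt "0 -2.7 0 0 0 0 255" --pt "-0.1 -2.7 0 0 0 0 255" --pt "0 0 0 0 0 0 255"

```text
time: 5.07
tcp_pos: [0.6581, 0.0063, 0.1178]
eef_rot: [0.001, 0.001, 1.0, -0.001]
force: [0.5, -0.3, -0.2]
grip_width: 0.0003
gripper_force: 0.0
```

Emit:
jog_arm --pt "0 0 1 0 0 0 255" --pt "0 0 1 0 0 0 255" --pt "0 0 0.2 0 0 0 255" --pt "0 0 0.2 0 0 0 255" --pt "0 0 0 0 0 0 255"

```text
time: 5.48
tcp_pos: [0.6573, 0.0102, 0.0921]
eef_rot: [-0.0, -0.001, 1.0, 0.0]
force: [0.4, 0.0, 0.2]
grip_width: 0.0002
gripper_force: 0.0
```

Emit:
jog_arm --pt "0 0 0.1 0 0 0 255" --pt "0 0 0 0 0 0 255"

```text
time: 5.65
tcp_pos: [0.6574, 0.0102, 0.092]
eef_rot: [-0.0, -0.001, 1.0, 0.0]
force: [-7.2, -0.3, 12.2]
grip_width: -0.0001
gripper_force: 6.1
```

All three are counted. Now I'll lift, move back over the tin, square to the rack, and calibrate the finger opening in the air.

Emit:
jog_arm --pt "0 0 -2 0 0 0 255" --pt "0 0 -3.5 0 0 -0.9 255" --pt "0 0 -3.5 0 0 0 140" --pt "3.6 -0.3 0 0 0 0 140" --pt "3.6 -0.3 0 0 0 0 140"

```text
time: 6.07
tcp_pos: [0.5863, 0.0029, 0.1829]
eef_rot: [0.001, -0.009, 1.0, -0.0]
force: [-0.4, 0.2, -0.1]
grip_width: 0.0358
gripper_force: 0.0
```

Emit:
jog_arm --pt "3.6 -0.2 0 0 0 0 140" --pt "3.6 -0.2 0 0 0 0 140" --pt "0 0 0 0 0 0 140" --pt "0 0 0 0 0 0 140" --pt "0 0 0 0 0 0 140"

```text
time: 6.48
tcp_pos: [0.5142, -0.0025, 0.1815]
eef_rot: [0.0, -0.008, 1.0, 0.0]
force: [0.2, 0.2, 0.2]
grip_width: 0.0385
gripper_force: 0.0
```

Emit:
jog_arm --pt "0 0 0 0 0 0 150" --pt "0 0 0 0 0 0 150" --pt "0 0 0 0 0 0 150"

```text
time: 6.73
tcp_pos: [0.5143, -0.0028, 0.1809]
eef_rot: [-0.0, -0.008, 1.0, 0.0]
force: [0.1, -0.2, 0.1]
grip_width: 0.0349
gripper_force: 0.0
```

Emit:
jog_arm --pt "0 0 0 0 0 0 0" --pt "0 0 0 0 0 0 0" --pt "0 0 0 0 0 0 0" --pt "0 0 0 0 0 0 0" --pt "0 0 0 0 0 0 0"

```text
time: 7.15
tcp_pos: [0.5138, -0.003, 0.1813]
eef_rot: [-0.0, -0.008, 1.0, -0.0]
force: [-0.6, 0.2, 0.3]
grip_width: 0.0855
gripper_force: 0.0
```

Run:
```python
from h import *
s=status.state();print(s["time"],s["tcp_pos"],s["eef_rot"],s["grip_width"])
im=snapshot("wrist"); cv2.imwrite("pics/w2.png",im)
```

```text
7.15 [ 0.51378131 -0.002962    0.18129307] [-1.35763415e-05 -7.89215736e-03  9.99968856e-01 -2.28509042e-05] 0.08551679295390122
```

View pics/w2.png

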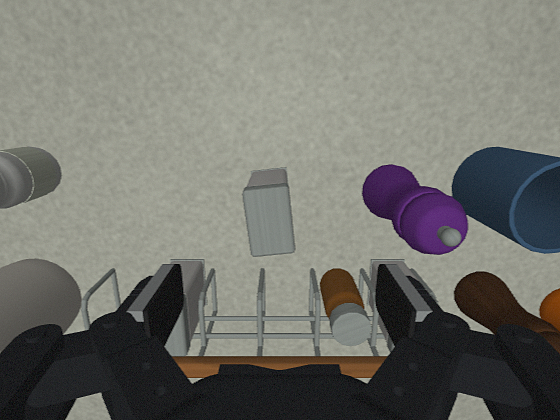

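The tin's top face has corners (244,187), (288,185), (295,251) and (250,256). It sits between the finger lines, with the purple mill at (430,220) well to the right.

Run:
```python
from h import *
C=cam("wrist"); P=ray(C,[(244,187),(288,185),(295,251),(250,256)],.084)[:,:2]
c,s,a=cv2.minAreaRect(P.astype(np.float32));print(P.round(4),P.mean(0),c,s,a)
```

```text
[[ 0.497  -0.0293]
 [ 0.495   0.0033]
 [ 0.5481  0.0101]
 [ 0.553  -0.0254]] [ 0.52329555 -0.01031467] (0.5237746834754944, -0.009516943246126175) (0.056073497980833054, 0.03574299067258835) 3.987518072128296
```

Emit:
jog_arm --pt "-0.8 0 3 0 0 0 0" --pt "0 0 4 0 0 0 0" --pt "0 0 4 0 0 0 0" --pt "0 0 3 0 0 0 0" --pt "0 0 1.1 0 0 0 0"

```text
time: 7.62
tcp_pos: [0.5195, -0.0027, 0.0258]
eef_rot: [-0.003, -0.008, 1.0, 0.0]
force: [-0.8, 0.1, -1.0]
grip_width: 0.0851
gripper_force: 0.0
```

Emit:
jog_arm --pt "0 0 0 0 0 0 60" --pt "0 0 0 0 0 0 90" --pt "0 0 0 0 0 0 105" --pt "0 0 0 0 0 0 115" --pt "0 0 0 0 0 0 120"

```text
time: 8.03
tcp_pos: [0.5226, -0.003, 0.0321]
eef_rot: [0.001, -0.008, 1.0, -0.0]
force: [0.7, -1.3, 0.3]
grip_width: 0.0452
gripper_force: 0.6
```

Emit:
jog_arm --pt "0 0 0 0 0 0 126" --pt "0 0 0 0 0 0 132" --pt "0 0 0 0 0 0 138" --pt "0 0 0 0 0 0 143" --pt "0 0 0 0 0 0 145"

```text
time: 8.45
tcp_pos: [0.5218, -0.0029, 0.0304]
eef_rot: [0.0, -0.008, 1.0, -0.0]
force: [0.8, -1.9, 1.3]
grip_width: 0.0366
gripper_force: 0.9
```

Emit:
jog_arm --pt "0 0 0 0 0 0 145" --pt "0 0 0 0 0 0 145"

```text
time: 8.62
tcp_pos: [0.5218, -0.0029, 0.0303]
eef_rot: [0.0, -0.008, 1.0, -0.0]
force: [0.3, -2.0, 1.2]
grip_width: 0.0372
gripper_force: 1.0
```

Tin squared between the fingers with barely any contact force. I'll slide it 1 cm left to line up with bay 3, then open.

Emit:
jog_arm --pt "0 0.2 0 0 0 0 145" --pt "0 0.3 0 0 0 0 145" --pt "0 0.3 0 0 0 0 145" --pt "0 0.2 0 0 0 0 145" --pt "0 0 0 0 0 0 145"

```text
time: 9.03
tcp_pos: [0.5215, 0.0078, 0.0302]
eef_rot: [-0.0, -0.008, 1.0, 0.0]
force: [-0.3, 0.1, 0.2]
grip_width: 0.0366
gripper_force: 0.0
```

Emit:
jog_arm --pt "0 0 0 0 0 0 135" --pt "0 0 0 0 0 0 120" --pt "0 0 0 0 0 0 80" --pt "0 0 0 0 0 0 0" --pt "0 0 0 0 0 0 0"

```text
time: 9.45
tcp_pos: [0.5215, 0.0071, 0.0303]
eef_rot: [-0.0, -0.008, 1.0, 0.0]
force: [0.0, 0.1, -0.3]
grip_width: 0.079
gripper_force: 0.0
```

Emit:
jog_arm --pt "0 0 0 0 0 0 0" --pt "0 0 -3 0 0 0 0" --pt "0 0 -4 0 0 0 0" --pt "0 0 -4 0 0 0 0" --pt "0 0 -4 0 0 0 0"

```text
time: 9.87
tcp_pos: [0.5211, 0.0072, 0.182]
eef_rot: [-0.0, -0.008, 1.0, 0.0]
force: [0.6, -0.1, 0.7]
grip_width: 0.0853
gripper_force: 0.0
```

Emit:
jog_arm --pt "0 0 0 0 0 0 0" --pt "0 0 0 0 0 0 0" --pt "0 0 0 0 0 0 0"

```text
time: 10.12
tcp_pos: [0.5215, 0.0072, 0.1798]
eef_rot: [-0.0, -0.008, 1.0, 0.0]
force: [0.3, -0.7, 0.6]
grip_width: 0.0855
gripper_force: 0.0
```

Run:
```python
from h import *
s=status.state();print(s["time"],s["tcp_pos"],s["eef_rot"],s["grip_width"])
im=snapshot("wrist"); cv2.imwrite("pics/w3.png",im)
```

```text
10.1167 [0.52146261 0.00717553 0.17983599] [-9.34801406e-05 -7.90042872e-03  9.99968787e-01  1.13636681e-05] 0.08553847136206695
```

View pics/w3.png

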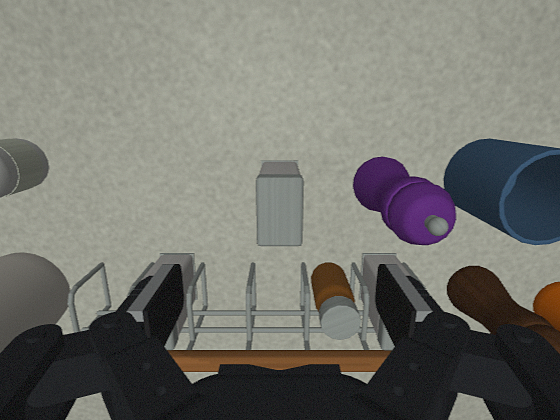

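The tin is now square and centred at column 279, in line with bay 3 (divider tops at columns 252 and 305). I'll go behind it with the fingers shut.

Emit:
jog_arm --pt "2 0 0 0 0 0 255" --pt "2.5 0 0 0 0 0 255" --pt "2 0 0 0 0 0 255" --pt "0 0 0 0 0 0 255" --pt "0 0 0 0 0 0 255"

```text
time: 10.58
tcp_pos: [0.456, 0.0062, 0.1794]
eef_rot: [-0.0, -0.008, 1.0, 0.0]
force: [0.7, 0.9, -0.2]
grip_width: 0.0257
gripper_force: 0.0
```

Emit:
jog_arm --pt "0 0 3.5 0 0 0 255" --pt "0 0 4 0 0 0 255" --pt "0 0 4 0 0 0 255" --pt "0 0 2.5 0 0 0 255" --pt "0 0 1 0 0 0 255"

```text
time: 11.0
tcp_pos: [0.4548, 0.0063, 0.0256]
eef_rot: [-0.003, -0.008, 1.0, 0.0]
force: [-0.3, 0.3, -0.7]
grip_width: -0.0001
gripper_force: 0.0
```

Emit:
jog_arm --pt "-0.4 0 0 0 0 0 255" --pt "-0.4 0 0 0 0 0 255" --pt "-0.4 0 0 0 0 0 255" --pt "-0.4 0 0 0 0 0 255" --pt "-0.4 0 0 0 0 0 255"

```text
time: 11.42
tcp_pos: [0.4779, 0.0065, 0.0317]
eef_rot: [0.001, -0.008, 1.0, -0.0]
force: [-0.0, 0.2, -0.2]
grip_width: -0.0001
gripper_force: 0.0
```

Emit:
jog_arm --pt "-0.4 0 0 0 0 0 255" --pt "-0.4 0 0 0 0 0 255" --pt "-0.4 0 0 0 0 0 255" --pt "-0.4 0 0 0 0 0 255" --pt "-0.4 0 0 0 0 0 255"

```text
time: 11.83
tcp_pos: [0.4969, 0.0068, 0.0303]
eef_rot: [-0.0, -0.008, 1.0, 0.0]
force: [-2.4, 0.1, 0.9]
grip_width: 0.0002
gripper_force: 0.3
```

Emit:
jog_arm --pt "-0.4 0 0 0 0 0 255" --pt "-0.4 0 0 0 0 0 255" --pt "-0.4 0 0 0 0 0 255" --pt "-0.4 0 0 0 0 0 255" --pt "-0.4 0 0 0 0 0 255"

```text
time: 12.25
tcp_pos: [0.517, 0.0071, 0.0303]
eef_rot: [-0.0, -0.008, 1.0, -0.0]
force: [-1.5, -0.0, 1.4]
grip_width: 0.0
gripper_force: 0.3
```

Emit:
jog_arm --pt "-0.4 0 0 0 0 0 255" --pt "-0.4 0 0 0 0 0 255" --pt "-0.3 0 0 0 0 0 255" --pt "-0.2 0 0 0 0 0 255" --pt "0 0 0 0 0 0 255"

```text
time: 12.67
tcp_pos: [0.5299, 0.0073, 0.0303]
eef_rot: [0.0, -0.008, 1.0, 0.0]
force: [-0.5, -0.5, -1.0]
grip_width: -0.0001
gripper_force: 0.0
```

Run:
```python
from h import *
s=status.state();print(s["time"],s["tcp_pos"],s["force"])
im=snapshot("wrist"); cv2.imwrite("pics/w4.png",im)
```

```text
12.6667 [0.52993832 0.00732204 0.03026046] [-0.53548413 -0.47861031 -1.0351265 ]
```

View pics/w4.png

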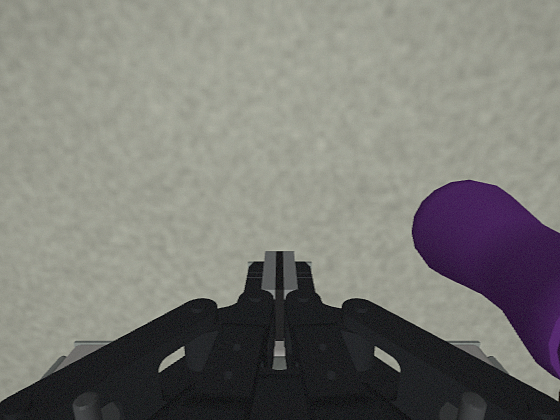

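The tin's face peeks out evenly on both sides of the shut fingers (columns 248–312), so it is square and centred. I'll keep pushing into the bay.

Emit:
jog_arm --pt "-0.3 0 0 0 0 0 255" --pt "-0.4 0 0 0 0 0 255" --pt "-0.4 0 0 0 0 0 255" --pt "-0.4 0 0 0 0 0 255" --pt "-0.4 0 0 0 0 0 255"

```text
time: 13.13
tcp_pos: [0.5491, 0.0076, 0.0303]
eef_rot: [0.0, -0.008, 1.0, -0.0]
force: [-1.8, -0.2, -0.1]
grip_width: 0.0001
gripper_force: 0.5
```

Emit:
jog_arm --pt "-0.3 0 0 0 0 0 255" --pt "-0.3 0 0 0 0 0 255" --pt "-0.3 0 0 0 0 0 255" --pt "-0.3 0 0 0 0 0 255" --pt "-0.2 0 0 0 0 0 255"

```text
time: 13.55
tcp_pos: [0.5629, 0.0078, 0.0303]
eef_rot: [0.0, -0.008, 1.0, 0.0]
force: [-0.8, 0.8, -0.1]
grip_width: 0.0001
gripper_force: 0.5
```

Emit:
jog_arm --pt "-0.2 0 0 0 0 0 255" --pt "-0.2 0 0 0 0 0 255" --pt "-0.2 0 0 0 0 0 255" --pt "-0.1 0 0 0 0 0 255"

```text
time: 13.88
tcp_pos: [0.5698, 0.008, 0.0303]
eef_rot: [0.0, -0.008, 1.0, 0.0]
force: [-1.1, -0.0, 0.2]
grip_width: -0.0002
gripper_force: 0.5
```

Emit:
jog_arm --pt "-0.2 0 0 0 0 0 255" --pt "-0.2 0 0 0 0 0 255" --pt "-0.2 0 0 0 0 0 255" --pt "-0.1 0 0 0 0 0 255"

```text
time: 14.22
tcp_pos: [0.5769, 0.0081, 0.0303]
eef_rot: [0.0, -0.008, 1.0, -0.0]
force: [-0.2, -0.2, -0.4]
grip_width: -0.0003
gripper_force: 0.5
```

Emit:
jog_arm --pt "-0.1 0 0 0 0 0 255" --pt "-0.1 0 0 0 0 0 255" --pt "0 0 0 0 0 0 255"

```text
time: 14.47
tcp_pos: [0.5787, 0.0081, 0.0303]
eef_rot: [0.0, -0.008, 1.0, -0.0]
force: [-1.9, 0.7, 0.1]
grip_width: 0.0002
gripper_force: 0.2
```

Emit:
jog_arm --pt "-0.1 0 0 0 0 0 255" --pt "-0.1 0 0 0 0 0 255" --pt "0 0 0 0 0 0 255"

```text
time: 14.72
tcp_pos: [0.5805, 0.0081, 0.0302]
eef_rot: [-0.0, -0.008, 1.0, 0.0]
force: [-1.9, -0.4, 0.8]
grip_width: -0.0002
gripper_force: 0.0
```

Emit:
jog_arm --pt "-0.1 0 0 0 0 0 255" --pt "0 0 0 0 0 0 255"

```text
time: 14.88
tcp_pos: [0.5807, 0.0081, 0.0298]
eef_rot: [-0.001, -0.008, 1.0, -0.0]
force: [-10.1, -0.2, 1.2]
grip_width: 0.0002
gripper_force: 0.0
```

The tin stopped firmly (10 N) at the expected depth. Backing off, rising and moving clear.

Emit:
jog_arm --pt "0.4 0 0 0 0 0 255" --pt "1.5 0 0 0 0 0 255" --pt "3 0 0 0 0 0 255" --pt "3 0 -1 0 0 0 255" --pt "0 0 -4 0 0 0 255"

```text
time: 15.3
tcp_pos: [0.4948, 0.0071, 0.0731]
eef_rot: [-0.006, -0.008, 1.0, 0.0]
force: [-1.0, -0.3, -1.2]
grip_width: 0.0004
gripper_force: 0.0
```

Emit:
jog_arm --pt "0 0 -4 0 0 0 255" --pt "0 0 -4 0 0 0 255" --pt "0 0 -4 0 0 0 255" --pt "0 0 0 0 0 0 255" --pt "0 0 0 0 0 0 255"

```text
time: 15.72
tcp_pos: [0.5035, 0.0069, 0.2031]
eef_rot: [0.003, -0.008, 1.0, -0.0]
force: [0.6, 0.1, -0.9]
grip_width: 0.0
gripper_force: 0.0
```

Run:
```python
from h import *
s=status.state();print(s["time"],s["tcp_pos"],s["force"])
a=cv2.resize(snapshot("scene")[170:330,110:350],None,fx=2,fy=2,interpolation=2); w=cv2.resize(snapshot("wrist"),(427,320))
cv2.imwrite("pics/f.png",cv2.resize(np.hstack([a,w]),(800,283)))
```

```text
15.7167 [0.50347598 0.00687183 0.2030566 ] [ 0.56402503  0.14880356 -0.86469046]
```

View pics/f.png

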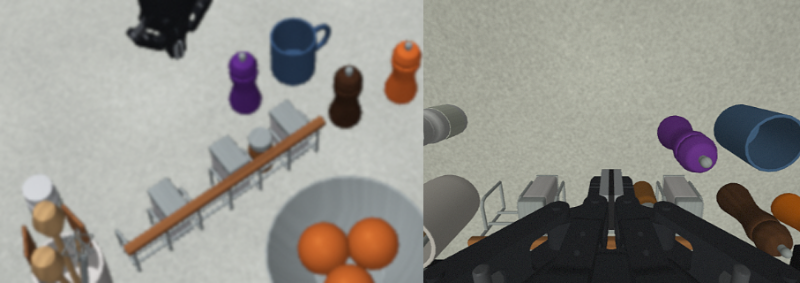

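The scene view shows the tin upright in bay 3, right next to the jar and flush with the other tins. Nothing else has moved, and the hand is clear.

```bash
python3 -c "
from station import ticket
print(ticket.close_job())"
```

```text
the job is handed in; nothing more can be done
None
```

I touched the rail behind bays 1, 2 and 3 in order, counting from the mill's end, then pushed the tin along the worktop fully home in bay 3, moved the hand clear and handed the job in at about 16 s; no verdict was returned.

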